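Post the spent battery through the return box flap

TASK

Push the black and tan block battery along its lane of the return box's feed deck, through the hanging orange flap, so that it drops into the box; then draw back so that the flap hangs shut again. Only push it with the fingers: do not pick it up. Leave the black heat sink in the other lane, and everything on the worktop, where it is.

Things in the scene. Friction and masses are not known exactly. Their poses are not given: they have to be found in the camera images.
- chute: Fixed blue and grey two-lane return box, 297 mm long, 162 wide, 122 high, on the worktop. Origin on the worktop, midway between the lanes, below the flap hinges. x is the feed direction (along the deck, through the flaps, into the box), y left, z up. Level steel feed deck: top 70 mm above the worktop, from x=-170 (open end) to its edge at x=-5 mm. The hopper, with clear cover, fills x=0 to 122.
- mouth_left (a point): Middle of the left (+y) lane at the deck's edge: x=-5, y=+39.5, z=70 mm in the box's frame. Lanes are 72 mm wide between rails 12 mm higher than the deck. The mouth is 68 wide and 37 mm high; over it a lintel (x -5 to +5 mm, z 112 to 122) stops a finger that points straight down. That is far enough in: a part whose middle is past the edge tips over it.
- mouth_right (a point): The same point of the right (-y) lane: x=-5, y=-39.5, z=70 mm in the box's frame.
- bin (a point): Middle of the hopper's floor, 6 mm above the worktop, x=80 mm in the box's frame. A steep slide (about 55 degrees) leads down to it from the deck's edges; both lanes end here.
- flap_left (a joint): Orange flap of the left lane, 68 wide, 38 mm long, 35 g, hinged at its top (x=0, z=110 mm in the box's frame). 0 = hanging shut against a stop; grows as it swings into the box and up, to 1.4 rad. A push under 1 N opens it, also by the battery's front end; it falls shut by itself within two seconds.
- flap_right (a joint): Orange flap of the right (-y) lane, the same as the left one.
- battery: Spent block battery, black with a tan end, 46x26 mm and 18 mm high, about 46 g, lying flat on the deck in one of the two lanes (either one). Origin: middle of its underside; x along its length (from -22 to +24 mm), z up. Its length points roughly along the lane, turned by up to 25 degrees.
- sink: Black finned heat sink, 25x42x20 mm, lying on the deck in the other lane. Origin: middle of its underside. To be left alone.
- pliers: Bystander, to be left alone: blue-handled pliers, 146x49x12 mm, lying flat on the worktop left of the box. Origin: about the middle of its underside.
- spanner: Bystander, to be left alone: small steel spanner, 124x21x6 mm, lying at the front edge of the worktop. Origin: about the middle of its underside.
- cap: Bystander, to be left alone: dark blue can capacitor, 25 mm across, 44 mm tall, standing on the worktop left of the pliers. Origin: about the middle of its underside.
- green_driver: Bystander, to be left alone: screwdriver with green handle, 129x17x18 mm, lying on the worktop, well left of the box. Origin: about the middle of its underside.
- pcb: Bystander, to be left alone: narrow green circuit board, 30x90x15 mm, lying behind and left of the box. Origin: about the middle of its underside.
There are look-alikes about, which are no part of the job. What is shaped like the battery but green or purple is not meant.

How it is judged:
By the outcome, as a careful person would: the job done as asked, in the order asked, and still so for the second after the job is handed in, with the robot touching nothing.
It also fails if it takes over 40 s, if anything falls off the work surface, if the arm or the gripper's body presses on something with over 40 N, if the wrist force passes 120 N, or if a joint passes its speed limit or range.

ROBOT

A 6-joint arm with a two-finger parallel gripper is mounted at the origin on a cart in front of the work surface, level with it; the furniture and walls round the work are solid. World frame = base frame: x ahead of the robot, y to its left, z up, the work surface at z = 0. Lengths are in m, angles in degrees, forces in N, time in s.
With the tool pointing down it reaches from about 0.25 to 0.725 m from the base axis. Payload 9.7 kg.
Tool frame: the origin (TCP) lies on the centre line of the jaws, within the pads' length; the fingertips stand 19 mm ahead of it and the grasp point (between the pads) is the TCP; z points along the fingers, y is the direction in which the jaws open and shut (so a half turn about z gives the same grasp; the last joint's range is limited). The gripper opens to 85 mm and grips with 20 to 120 N. Pads are 22 mm wide; open, the fingers measure 114 mm over their backs; the gripper's body (76 mm by 85 mm) begins 54 mm behind the grasp point. The pads swing forward as they close: fully open they stand 13 mm farther back than shut.
Start: joints at [-67.953, 4.979, 10.078, 95.1, 0, 90], TCP at [0.206, -0.51, 0.223] pointing down, gripper open.
Joint ranges: [-179.16, 179.16], [-48.56, 103.87], [-65.8, 70.77], [-126.05, 130.52], [-82.76, 87.17], [-180, 180]. Speed limits (degrees/s): [127.2, 127.2, 147.25, 180, 180, 180].

INTERFACE

Orientations are given as [roll, pitch, yaw] about the fixed x, y, z axes, in that order (R = Rz(yaw) Ry(pitch) Rx(roll)).
In Python, from workcell import bot gives the robot as it stands.
- The arm moves only by the tool servo_tool, never from a script. Its argument "motion" is a list that holds one entry, the list of rows, each a list of 6 numbers: the shift along the tool's x, y, z in mm, then the turn, a rotation vector about the tool's x, y, z in rad. A call has 1 to 5 rows; each row shifts and turns the commanded pose from where the row before left it, along the tool's axes as they then stand; what a row does not reach is not made up. A row lasts 1/10 s, in which the tool goes at most 50 mm and 8.59 degrees, less where a joint would pass 70% of its speed; a pose out of reach is approached as far as the arm can. A call is refused whole if a number of a shift passes 50 or a number of a turn 0.15, either way. A call with a gripper value outside its range is refused whole. "gripper" is the finger opening in mm, from 0 to 85.4, set as the call begins (left out, the last holds). The fingers move at their own pace and stop on an object; "newtons" is the grip in N (left out, the last holds). Time passes only in rows, so rows that do not move let the fingers close. It gives the time, the measured TCP pose, the force and the opening at its end, in the units of the state.
- bot.get_obs(): the state, without advancing time (a new reading comes with each control period).
- bot.camera(name): name is "scene" or "side" or "wrist"; returns a dict with "color" (480x640x3 uint8, red, green, blue), "fx", "fy", "cx", "cy" (pixels), "k1" (the pictures are not rectified: a ray, as slopes to the right and down, at radius r is drawn at 1 + k1 r^2 times it, then the intrinsics apply), "R" (3x3) and "t" (3): a world point X has camera coordinates R X + t. Camera axes: x right, y down, z forward; pixel columns grow to the right and rows downward; lengths in m; the calibration is good to about 2 mm. A picture is of the moment at which its call begins. There is no depth.
- bot.job_done(): hands the job in, once; it reports no verdict.
Trained networks look in a picture, given as the dict that the camera call returned (one of the last four; its "shot" number tells which), for a name from the list of things; names that differ only in an ending like _2 or _b are one class to them, and where a whole thing is asked for, a point or a joint stands for the part that bears it (a point fixed in the world has none). Each returns a list of dicts, best first, with "confidence" (0 to 1); they miss things now and then, are a little off and sometimes report something else, mostly with a low value. They report only what shows in the picture. A call takes as long as a camera call. They do not tell look-alikes from the thing itself.
- bot.look_for(picture, label): "rect" ([left, top, width, height] in pixels, round what is visible of it).
The state is a dict: "time": time; "q": joint angles; "qd": joint speeds; "joint_efforts": joint torques, N m; "ee_pos": TCP position; "tcp_rot": TCP orientation; "wrist_force": force on the tool from outside, world axes, zero at the start; "torque": the same for the moment, N m; "opening": finger opening in m.
Only numpy, scipy, OpenCV 4.12 (cv2) and the standard library are available. Lean on these libraries where they do the work, as an engineer would, in place of code of your own. Each camera call takes 0.05 s, during which the arm holds its last target.

## Working session

There is one attempt and no reset: what is moved stays moved. The work goes in short steps, Python scripts to look and compute and a tool call to move; the robot and the scene stay as the last step left them, time stands still between calls to the robot, and variables do not carry over. Pictures are saved under pics/ and viewed, and the job is handed in when it is done.

Besides the shell and the picture viewer there is one more tool, called after "Request:" as name([rows], argument=value, ...), one row to a line, values as JSON. servo_tool: Moves the arm, as the interface text tells. Its arguments: {"type":"object","properties":{"motion":{"type":"array","items":{"type":"array","items":{"type":"array","items":{"type":"number"}}}},"gripper":{"type":"number"},"newtons":{"type":"number"}},"required":["motion"]}

```bash
mkdir -p pics; ls; cat > h.py <<'E'
import numpy as np, cv2
from workcell import bot
def save(p,n): cv2.imwrite('pics/'+n+'.png', cv2.cvtColor(p['color'],cv2.COLOR_RGB2BGR))
def proj(p,X):
    X=np.atleast_2d(X); c=X@np.array(p['R']).T+np.array(p['t']); s=c[:,:2]/c[:,2:]
    r2=(s**2).sum(1,keepdims=True); s=s*(1+p['k1']*r2)
    return s*[p['fx'],p['fy']]+[p['cx'],p['cy']]
def pix2plane(p,uv,z):
    uv=np.atleast_2d(uv).astype(float); d=(uv-[p['cx'],p['cy']])/[p['fx'],p['fy']]
    s=d.copy()
    for _ in range(30): s=d/(1+p['k1']*(s**2).sum(1,keepdims=True))
    R=np.array(p['R']);t=np.array(p['t'])
    v=np.c_[s,np.ones(len(s))]@R; o=-R.T@t
    return o+v*((z-o[2])/v[:,2])[:,None]
E
python3 - <<'E'
from h import *
import pickle
for n in ['scene','side','wrist']:
    p=bot.camera(n); save(p,n+'0'); pickle.dump(p,open(n+'0.pkl','wb'))
    print(n,p['fx'],p['k1'],(-np.array(p['R']).T@np.array(p['t'])).round(3))
    for l in ['chute','battery','sink','flap_left','flap_right']:
        try: print(l,[(np.round(d['rect']).tolist(),round(d['confidence'],2)) for d in bot.look_for(p,l)])
        except Exception as e: print(l,e)
o=bot.get_obs(); print(o)
E
```

```text
pics
scene 452.2686940970717 0.02840837085993124 [-0.135 -0.693  0.514]
chute [([321.0, 225.0, 160.0, 114.0], 0.88)]
battery [([467.0, 339.0, 31.0, 18.0], 0.75), ([234.0, 217.0, 18.0, 13.0], 0.73), ([411.0, 332.0, 26.0, 22.0], 0.64), ([294.0, 275.0, 25.0, 15.0], 0.55)]
sink [([354.0, 258.0, 21.0, 13.0], 0.67), ([377.0, 281.0, 8.0, 9.0], 0.49)]
flap_left [([390.0, 245.0, 19.0, 16.0], 0.62)]
flap_right [([409.0, 253.0, 22.0, 27.0], 0.49)]
side 524.5651737020492 -0.035320783116361026 [0.528 0.897 0.772]
chute [([214.0, 172.0, 132.0, 85.0], 0.86)]
battery [([316.0, 265.0, 21.0, 16.0], 0.63)]
sink []
flap_left [([271.0, 203.0, 4.0, 22.0], 0.63)]
flap_right [([279.0, 187.0, 3.0, 15.0], 0.43), ([301.0, 193.0, 20.0, 12.0], 0.17)]
wrist 377.44812186593464 -0.05287600728060043 [ 0.268 -0.486  0.375]
chute []
battery []
sink []
flap_left []
flap_right []
{'time': 0.9, 'q': array([-6.79538631e+01,  4.98137272e+00,  1.00792822e+01,  9.51011601e+01,
        1.21349320e-03,  8.99987586e+01]), 'qd': array([-0.05185422, -0.05127382,  0.01206974, -0.00118324,  0.05069249,
       -0.01269198]), 'joint_efforts': array([-1.60614705e-03, -5.20093668e+01,  4.64857721e+01,  1.43550853e-03,
        4.72870988e-05, -1.86000625e-05]), 'ee_pos': array([ 0.20644742, -0.50977648,  0.22326998]), 'tcp_rot': array([-1.79996749e+02, -1.21356362e-03,  2.20473782e+01]), 'wrist_force': array([-0.05051455,  0.56497844,  0.30120108]), 'torque': array([ 0.01369755,  0.0318183 , -0.03051492]), 'opening': 0.08506008229219698}
```

View pics/scene0.png

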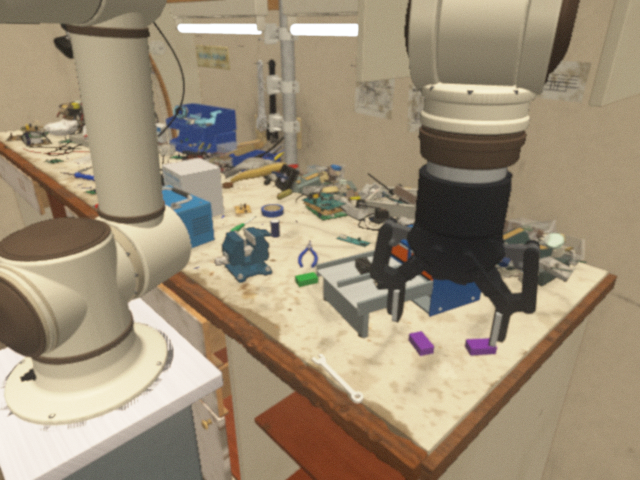

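View pics/side0.png

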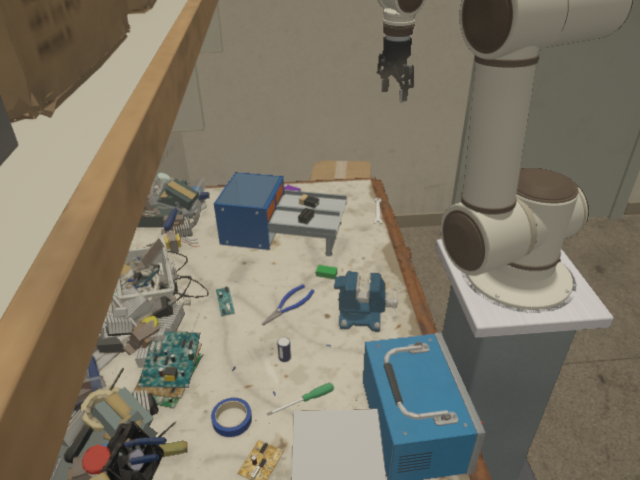

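```bash
python3 - <<'E'
import cv2
a=cv2.imread('pics/scene0.png')[215:365,290:490]; cv2.imwrite('pics/sc_crop.png',cv2.resize(a,None,fx=4,fy=4,interpolation=cv2.INTER_CUBIC))
a=cv2.imread('pics/side0.png')[155:285,190:360]; cv2.imwrite('pics/si_crop.png',cv2.resize(a,None,fx=4.5,fy=4.5,interpolation=cv2.INTER_CUBIC))
E
```

```text
(no output)
```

View pics/sc_crop.png

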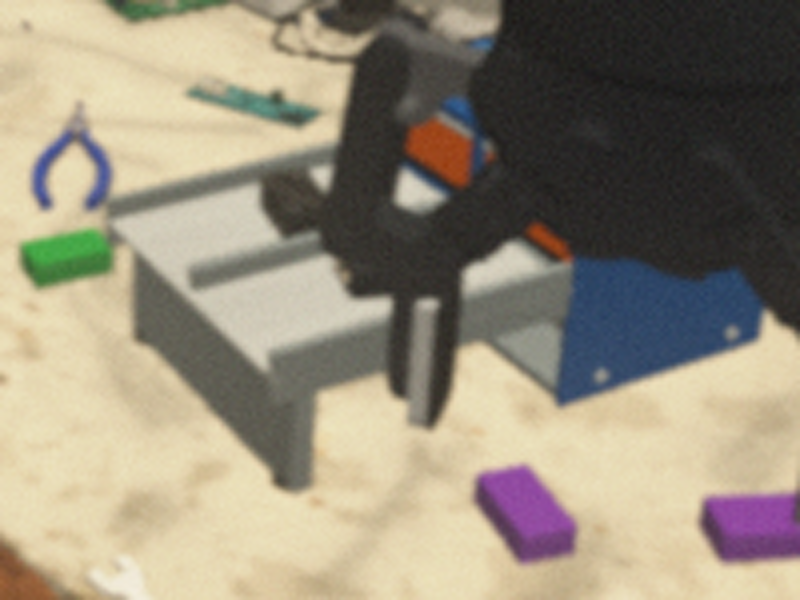

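View pics/si_crop.png

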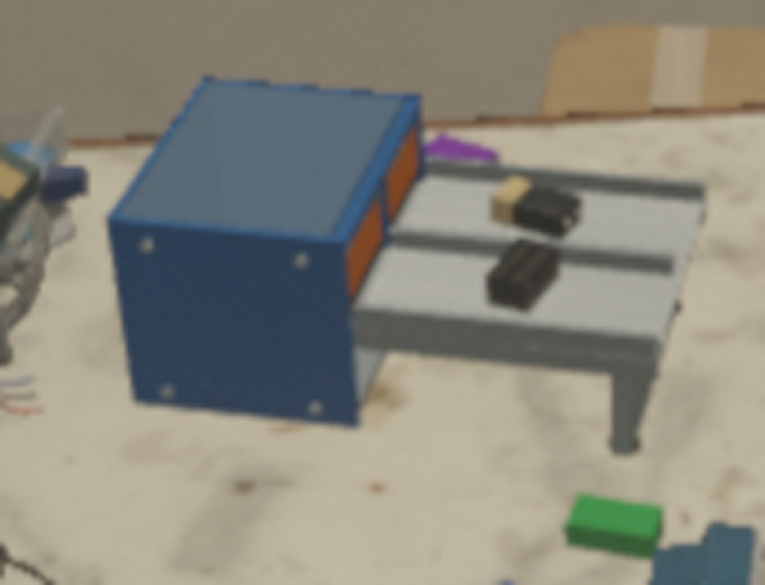

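The battery (black, tan end toward the flap) is in the right lane at side (309,200). The heat sink is in the left lane at side (306,215). The look-alikes are green at scene (306,279) and purple at scene (421,343) and (481,347). None of those is black and tan, and none is on the deck. Next I'll fit the box pose.

```bash
cat > fit.py <<'E'
from h import *
import pickle
from scipy.optimize import least_squares
si=pickle.load(open('side0.pkl','rb')); sc=pickle.load(open('scene0.pkl','rb'))
S=lambda a:(190+a[0]/4.5,155+a[1]/4.5); C=lambda a:(290+a[0]/4,215+a[1]/4)
obs=[(si,S((345,242)),(-5,81,122)),(si,S((110,218)),(127,81,122)),(si,S((207,80)),(127,-81,122)),(si,S((420,97)),(-5,-81,122)),
(si,S((137,403)),(127,81,0)),(si,S((357,425)),(-5,81,0)),(si,S((704,187)),(-170,-81,82)),(si,S((660,345)),(-170,81,82)),
(sc,C((110,205)),(-170,81,82)),(sc,C((272,357)),(-170,-81,82)),(sc,C((560,403)),(-5,-81,0))]
def T(v,P):
    P=np.array(P,float)/1000; c,s=np.cos(v[2]),np.sin(v[2])
    return np.array([v[0]+c*P[0]-s*P[1],v[1]+s*P[0]+c*P[1],P[2]])
def f(v): return np.concatenate([proj(p,T(v,P))[0]-uv for p,uv,P in obs])
r=least_squares(f,[0.55,-0.1,0],loss='soft_l1')
if __name__=='__main__':
    print(r.x[:2].round(4),np.degrees(r.x[2])); print(f(r.x).reshape(-1,2).round(1))
    v=r.x; b=pix2plane(si,[S((510,200)),S((560,213))],0.088); print(b)
    c,s=np.cos(v[2]),np.sin(v[2])
    for q in b: d=q[:2]-v[:2]; print('box frame',(c*d[0]+s*d[1])*1000,(-s*d[0]+c*d[1])*1000)
E
python3 fit.py
```

```text
[ 0.5526 -0.2288] -15.947844316539982
[[ 0.2 -0.5]
 [-1.  -0.3]
 [-0.8 -1.5]
 [ 0.6 -1.2]
 [-0.7  0.1]
 [ 1.   0.7]
 [ 0.5 -2.2]
 [-0.2 -2.3]
 [-1.7 -3.1]
 [ 0.6 -1.8]
 [-0.9  0.5]]
[[ 0.48052024 -0.23642665  0.088     ]
 [ 0.45376663 -0.21961196  0.088     ]]
box frame -67.2137256661456 -27.161391845354373
box frame -97.55768655072158 -18.344734750075215
```

Request:
servo_tool([
  [[31,-21,0,0,0,0],[31,-21,0,0,0,0],[31,-21,0,0,0,0],[31,-21,0,0,0,0],[31,-21,0,0,0,0]],
], gripper=8)

```text
time: 1.4
ee_pos: [0.3112, -0.353, 0.2234]
tcp_rot: [180.0, -0.0, 22.0]
wrist_force: [0.7, -0.9, 0.6]
opening: 0.0126
```

Request:
servo_tool([
  [[31,-21,0,0,0,0],[31,-21,0,0,0,0],[31,-21,0,0,0,0],[31,-21,0,0,0,0],[31,-21,0,0,0,0]],
])

```text
time: 1.9
ee_pos: [0.4156, -0.1974, 0.2235]
tcp_rot: [180.0, -0.0, 22.0]
wrist_force: [0.5, -0.3, 0.0]
opening: 0.0082
```

Request:
servo_tool([
  [[0,0,0,0,0,0.133],[0,0,0,0,0,0.133],[0,0,0,0,0,0.133],[0,0,0,0,0,0.133],[0,0,0,0,0,0.133]],
])

```text
time: 2.4
ee_pos: [0.415, -0.1987, 0.2233]
tcp_rot: [180.0, -0.0, -16.4]
wrist_force: [-0.5, -0.6, -0.5]
opening: 0.0082
```

Request:
servo_tool([
  [[0,0,0,0,0,0],[0,0,0,0,0,0],[0,0,0,0,0,0]],
])

```text
time: 2.7
ee_pos: [0.415, -0.1988, 0.2233]
tcp_rot: [-180.0, -0.0, -15.9]
wrist_force: [1.0, -0.1, -0.3]
opening: 0.0076
```

```bash
python3 - <<'E'
from h import *
import pickle
p=bot.camera('wrist'); save(p,'wrist1'); pickle.dump(p,open('wrist1.pkl','wb'))
for l in ['chute','battery','sink','flap_left','flap_right']:
    print(l,[(np.round(d['rect']).tolist(),round(d['confidence'],2)) for d in bot.look_for(p,l)])
o=bot.get_obs(); print(o['time'],o['ee_pos'],o['tcp_rot'],o['opening'],o['wrist_force'])
E
```

```text
chute [([176.0, 0.0, 263.0, 257.0], 0.67)]
battery [([434.0, 122.0, 58.0, 37.0], 0.85), ([145.0, 193.0, 28.0, 54.0], 0.78), ([334.0, 104.0, 52.0, 69.0], 0.74), ([0.0, 132.0, 109.0, 75.0], 0.61), ([504.0, 11.0, 50.0, 62.0], 0.59)]
sink [([234.0, 128.0, 64.0, 42.0], 0.93)]
flap_left [([194.0, 21.0, 106.0, 15.0], 0.87), ([176.0, 0.0, 261.0, 255.0], 0.26)]
flap_right [([313.0, 20.0, 104.0, 16.0], 0.84)]
3.0 [ 0.41494329 -0.1987761   0.22329189] [-1.79999344e+02  8.93564443e-04 -1.60228342e+01] 0.008131140060722776 [ 0.85980086 -1.02906394  0.60563512]
```

View pics/wrist1.png

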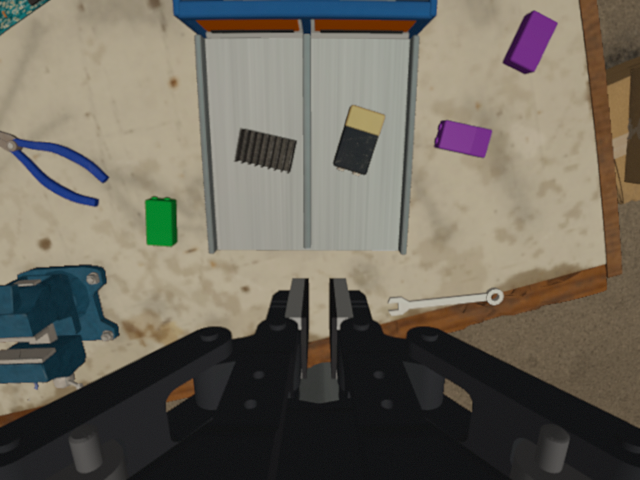

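```bash
python3 - <<'E'
from h import *
import pickle
a=cv2.imread('pics/wrist1.png')[0:270,180:440]; cv2.imwrite('pics/w1crop.png',cv2.resize(a[90:190],None,fx=3,fy=3,interpolation=cv2.INTER_CUBIC)); cv2.imwrite('pics/w1full.png',cv2.resize(a,None,fx=2.2,fy=2.2,interpolation=cv2.INTER_CUBIC))
E
```

```text
(no output)
```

View pics/w1crop.png

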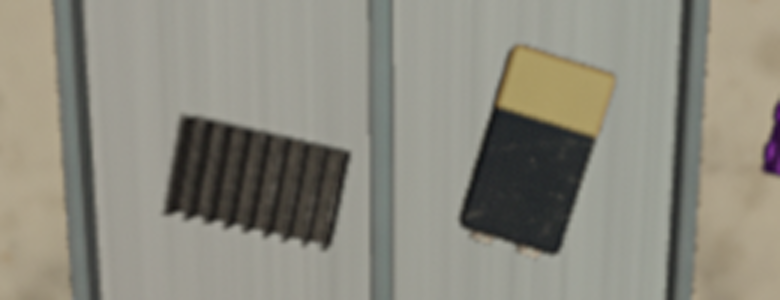

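View pics/w1full.png

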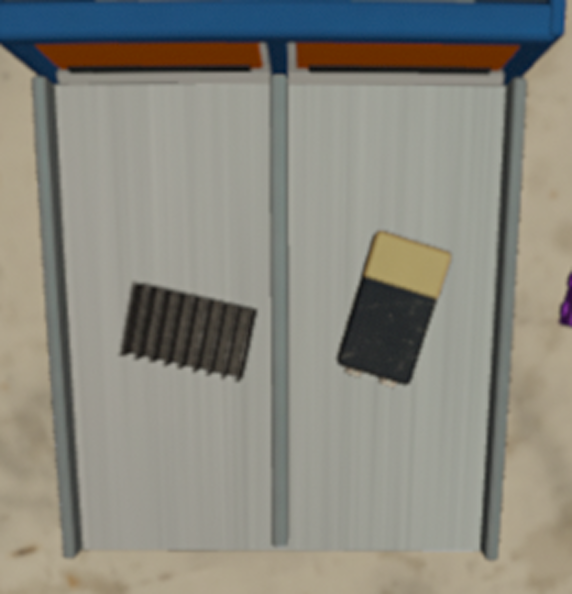

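```bash
python3 - <<'E'
from h import *
from fit import r,T
import pickle
p=pickle.load(open('wrist1.pkl','rb')); v=r.x
F=lambda a:(180+a[0]/2.2,a[1]/2.2); B=lambda a:(180+a[0]/3,90+a[1]/3)
print('cam',-np.array(p['R']).T@p['t'])
def box(q,v):
    c,s=np.cos(v[2]),np.sin(v[2]); d=(q[:,:2]-v[:2]); return np.c_[c*d[:,0]+s*d[:,1],-s*d[:,0]+c*d[:,1]]*1000
dk=pix2plane(p,[F((82,550)),F((484,550)),F((57,83)),F((505,85))],0.070)
print('deck corners box',box(dk,v).round(1))
rl=pix2plane(p,[F((62,557)),F((497,558)),F((280,545))],0.082); print('rail ends',box(rl,v).round(1))
# refit with wrist only
obs=[(F((82,550)),(-170,75.5,70)),(F((484,550)),(-170,-75.5,70)),(F((57,85)),(-5,75.5,70)),(F((505,85)),(-5,-75.5,70)),(F((273,545)),(-170,3.5,82)),(F((289,545)),(-170,-3.5,82)),(F((62,557)),(-170,81,82)),(F((497,558)),(-170,-81,82))]
from scipy.optimize import least_squares
f=lambda w:np.concatenate([proj(p,T(w,P))[0]-uv for uv,P in obs])
w=least_squares(f,v,loss='soft_l1').x; print(w[:2].round(4),np.degrees(w[2])); print(f(w).reshape(-1,2).round(1))
b=pix2plane(p,[B((515,45)),B((615,73)),B((558,253)),B((460,222))],0.088)
for vv in (v,w):
    q=box(b,vv); print(q.round(1),q.mean(0).round(1))
print('world',b.round(4)); d=(b[0]+b[1]-b[2]-b[3]); print('yaw rel box',np.degrees(np.arctan2(d[1],d[0])-w[2]),'len',np.linalg.norm(d)/2, np.linalg.norm(b[0]-b[1]))
np.save('box.npy',w)
E
```

```text
cam [ 0.47892102 -0.21702039  0.37468576]
deck corners box [[-168.7   76.7]
 [-168.7  -78.1]
 [  -3.3   75. ]
 [  -4.   -76.9]]
rail ends [[-167.7   81. ]
 [-168.1  -80.4]
 [-163.     0. ]]
[ 0.5542 -0.23  ] -16.169483660141864
[[ 1.5 -1. ]
 [-2.9 -0.2]
 [ 0.2 -1.5]
 [-0.8 -0.8]
 [-0.9  6.1]
 [ 0.4  6.1]
 [ 0.2  0.1]
 [ 0.8  0.5]]
[[ -53.3  -33.1]
 [ -59.7  -57.5]
 [-103.3  -44.9]
 [ -95.6  -20.2]] [-78.  -38.9]
[[ -55.   -32.5]
 [ -61.3  -57. ]
 [-104.9  -44.6]
 [ -97.4  -19.8]] [-79.6 -38.5]
world [[ 0.4923 -0.2459  0.088 ]
 [ 0.4794 -0.2677  0.088 ]
 [ 0.441  -0.2436  0.088 ]
 [ 0.4551 -0.2219  0.088 ]]
yaw rel box -16.27412596800514 len 0.044838570158372955 0.02528392722377195
```

The enlarged crop confirms it: the black and tan battery is in the right lane, with its centre at box (-79, -38) mm, turned about -16°, and measuring 45x25 mm. I'll come down behind it.

Request:
servo_tool([
  [[5,13,10,0,0,0],[5,14,20,0,0,0],[0,0,30,0,0,0],[0,0,25,0,0,0],[0,0,15,0,0,0]],
])

```text
time: 3.5
ee_pos: [0.4162, -0.2278, 0.1205]
tcp_rot: [-180.0, 0.2, -16.1]
wrist_force: [-0.9, 0.5, 0.9]
opening: 0.0081
```

Request:
servo_tool([
  [[0,0,12,0,0,0],[0,0,8,0,0,0],[0,0,4,0,0,0],[0,0,3,0,0,0],[0,0,0,0,0,0]],
])

```text
time: 4.0
ee_pos: [0.4173, -0.2275, 0.0966]
tcp_rot: [180.0, -0.0, -16.0]
wrist_force: [0.7, -0.6, -0.0]
opening: 0.0084
```

```bash
cat > st.py <<'E'
from h import *
import sys
w=np.load('box.npy'); n=sys.argv[1]
for cam in sys.argv[2:]:
    p=bot.camera(cam); a=cv2.cvtColor(p['color'],cv2.COLOR_RGB2BGR)
    if cam=='side': a=cv2.resize(a[130:280,190:390],None,fx=4,fy=4,interpolation=cv2.INTER_CUBIC)
    cv2.imwrite(f'pics/{cam}{n}.png',a)
o=bot.get_obs(); c,s=np.cos(w[2]),np.sin(w[2]); d=o['ee_pos'][:2]-w[:2]
print(o['time'],o['ee_pos'].round(4),'box',(c*d[0]+s*d[1])*1000,(-s*d[0]+c*d[1])*1000,'yaw',o['tcp_rot'].round(2),o['wrist_force'].round(1),o['opening'])
E
python3 st.py 2 wrist side
```

```text
4.1 [ 0.4174 -0.2276  0.0969] box -132.03143509239646 -35.762011471979434 yaw [ 1.7999e+02 -5.0000e-02 -1.6050e+01] [ 0.1 -0.8 -0.2] 0.007921090070751978
```

View pics/wrist2.png

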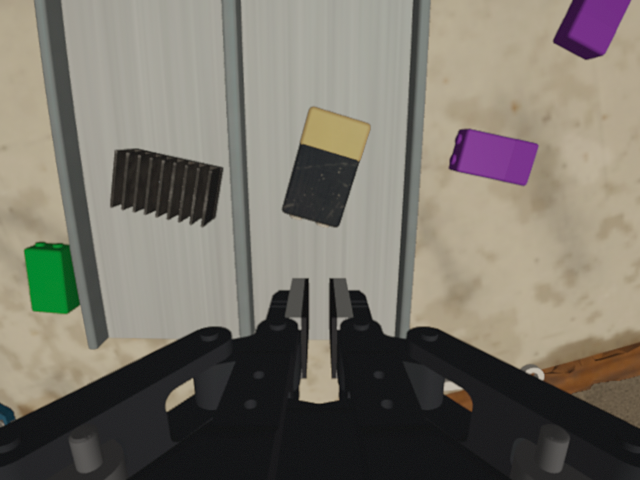

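View pics/side2.png

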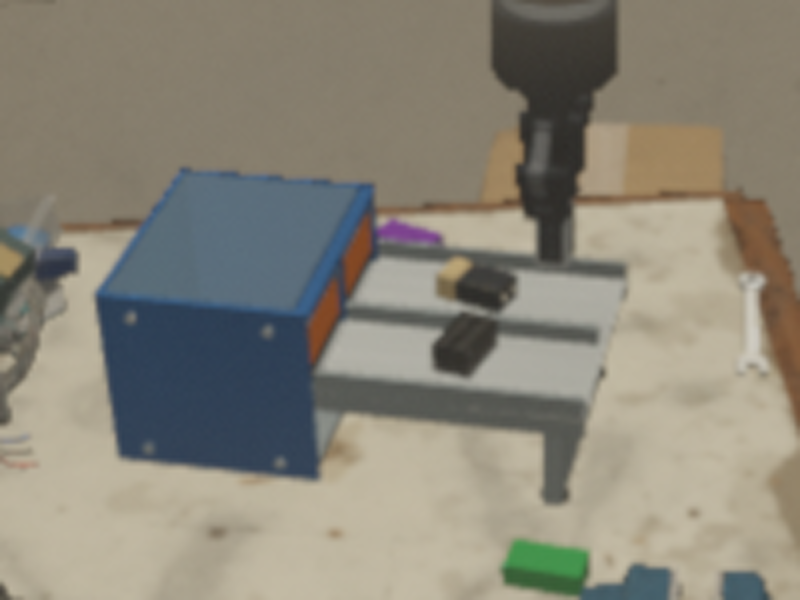

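Request:
servo_tool([
  [[5,0,0,0,0,0],[5,0,0,0,0,0],[5,0,0,0,0,0],[5,0,0,0,0,0],[5,0,0,0,0,0]],
])

```text
time: 4.6
ee_pos: [0.4416, -0.2345, 0.0962]
tcp_rot: [-180.0, 0.0, -16.0]
wrist_force: [0.4, -0.0, 0.5]
opening: 0.0082
```

Request:
servo_tool([
  [[5,0,0,0,0,0],[5,0,0,0,0,0],[5,0,0,0,0,0],[5,0,0,0,0,0],[5,0,0,0,0,0]],
])

```text
time: 5.1
ee_pos: [0.4656, -0.2414, 0.0963]
tcp_rot: [-180.0, 0.0, -16.1]
wrist_force: [-0.6, -0.0, 0.5]
opening: 0.0078
```

```bash
python3 st.py 3 wrist
```

```text
5.15 [ 0.4661 -0.2416  0.0962] box -81.36605511090761 -35.625873054716166 yaw [ 1.800e+02 -2.000e-02 -1.605e+01] [-0.8  0.3  0.2] 0.008222200990930184
```

View pics/wrist3.png

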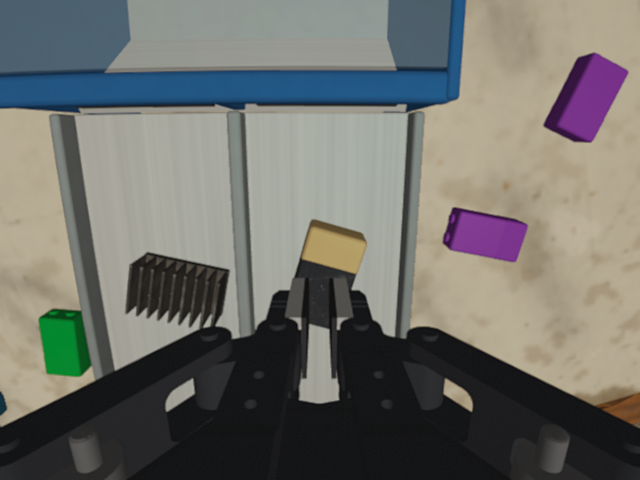

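```bash
python3 - <<'E'
from h import *
w=np.load('box.npy'); p=bot.camera('wrist'); save(p,'wrist4')
a=cv2.cvtColor(p['color'],cv2.COLOR_RGB2BGR)[200:400,260:380]; cv2.imwrite('pics/w4c.png',cv2.resize(a,None,fx=3,fy=3,interpolation=cv2.INTER_CUBIC))
q=pix2plane(p,[(313,220),(366,240)],.088); c,s=np.cos(w[2]),np.sin(w[2]); d=q[:,:2]-w[:2]
print(np.c_[c*d[:,0]+s*d[:,1],-s*d[:,0]+c*d[:,1]]*1000)
T=bot.get_obs()['ee_pos']
for dz in (0,.019):
  for dx in (-.011,0,.011): print(dz,dx,proj(p,[T+np.array([dx*c,dx*s,-dz])]))
E
python3 st.py 4 side
```

```text
[[-50.78904737 -33.24737419]
 [-59.75840121 -56.52411371]]
0 -0.011 [[318.386514   316.95300647]]
0 0 [[318.41893438 293.99015169]]
0 0.011 [[318.45266377 270.14102502]]
0.019 -0.011 [[318.38389558 298.88932488]]
0.019 0 [[318.41308863 277.91029326]]
0.019 0.011 [[318.44332819 256.22068743]]
5.25 [ 0.4653 -0.2413  0.0962] box -82.17223037571448 -35.62028396093845 yaw [-1.800e+02  2.000e-02 -1.605e+01] [ 0.4  0.4 -0.2] 0.007852356022438311
```

View pics/w4c.png

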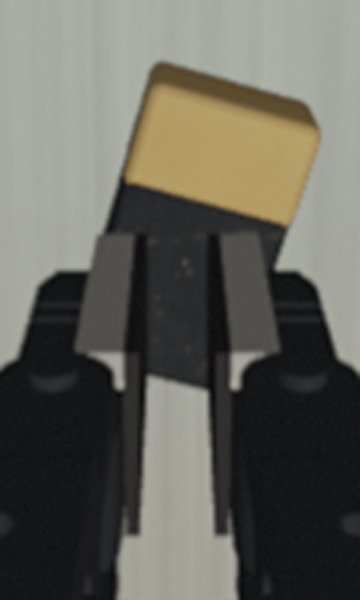

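View pics/side4.png

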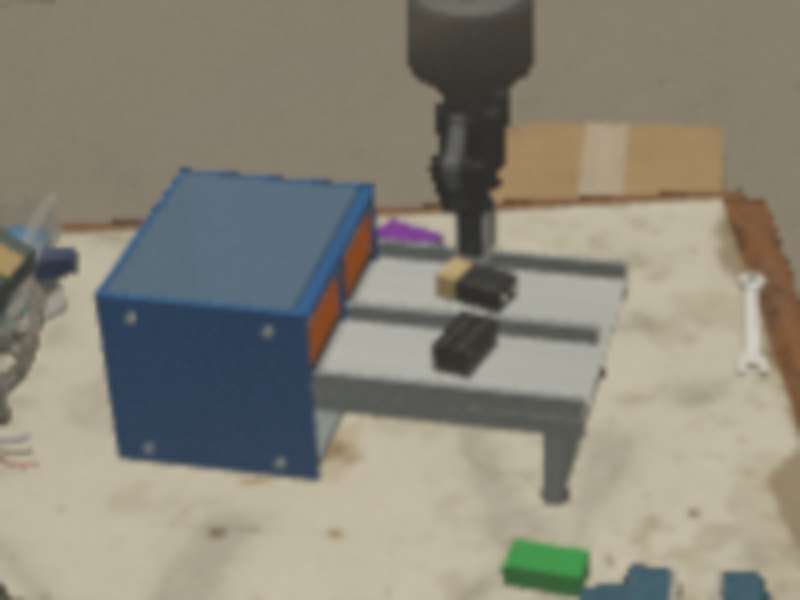

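```bash
python3 - <<'E'
from h import *
p=bot.camera('side'); save(p,'side5'); a=cv2.imread('pics/side5.png')[160:220,280:340]; cv2.imwrite('pics/s5c.png',cv2.resize(a,None,fx=10,fy=10,interpolation=cv2.INTER_CUBIC))
w=np.load('box.npy'); c,s=np.cos(w[2]),np.sin(w[2]); T=bot.get_obs()['ee_pos']
for dz in (-.01,0,.01,.019):
    print(dz,[((proj(p,[T+np.array([dx*c,dx*s,-dz])])[0]-[280,160])*10).round(0) for dx in (-.011,.011)])
E
```

```text
-0.01 [array([334., 323.]), array([248., 315.])]
0 [array([335., 357.]), array([250., 349.])]
0.01 [array([336., 391.]), array([251., 383.])]
0.019 [array([336., 422.]), array([252., 414.])]
```

View pics/s5c.png

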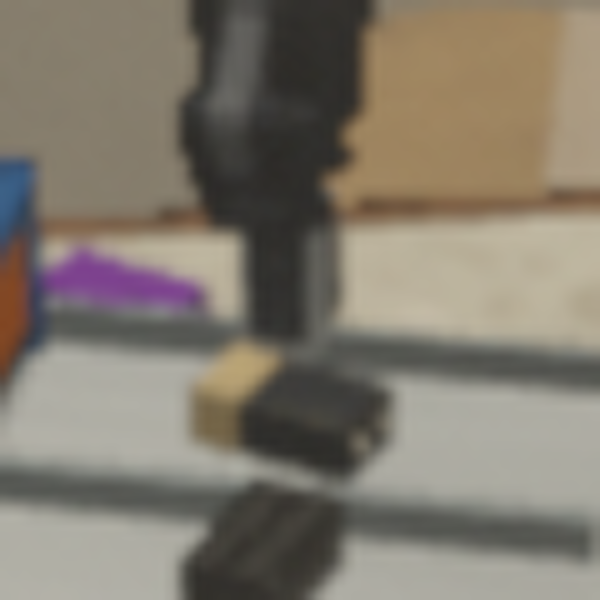

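The fingers passed above the battery without touching it: force is 0, and the pad tips show at side z≈0.097. So the tips stand about at TCP height, not 19 mm ahead of it. I'll raise, go back and come down lower behind the battery, watching the force.

Request:
servo_tool([
  [[0,0,-8,0,0,0],[-10,0,0,0,0,0],[-14,0,0,0,0,0],[-14,0,0,0,0,0],[-10,0,0,0,0,0]],
])

```text
time: 5.8
ee_pos: [0.4178, -0.2277, 0.1046]
tcp_rot: [180.0, -0.0, -16.1]
wrist_force: [-0.7, 0.2, 1.0]
opening: 0.008
```

Request:
servo_tool([
  [[-2,0,8,0,0,0],[0,0,7,0,0,0],[0,0,4,0,0,0],[0,0,3,0,0,0],[0,0,0,0,0,0]],
])

```text
time: 6.3
ee_pos: [0.4171, -0.2274, 0.0815]
tcp_rot: [-180.0, 0.1, -16.0]
wrist_force: [0.5, -0.2, -0.2]
opening: 0.0083
```

```bash
python3 - <<'E'
from h import *
p=bot.camera('side'); save(p,'side6'); a=cv2.imread('pics/side6.png')[160:220,290:350]; cv2.imwrite('pics/s6c.png',cv2.resize(a,None,fx=10,fy=10,interpolation=cv2.INTER_CUBIC))
w=np.load('box.npy'); c,s=np.cos(w[2]),np.sin(w[2]); T=bot.get_obs()['ee_pos']; print(T,bot.get_obs()['wrist_force'])
for dz in (-.02,-.01,0,.01,.019):
    print(dz,[((proj(p,[T+np.array([dx*c,dx*s,-dz])])[0]-[290,160])*10).round(0) for dx in (-.011,.011)])
E
python3 st.py 6 wrist
```

```text
[ 0.41714914 -0.22743482  0.08191022] [ 0.65069568 -1.32269494 -0.13392991]
-0.02 [array([431., 355.]), array([344., 347.])]
-0.01 [array([431., 390.]), array([344., 382.])]
0 [array([430., 424.]), array([345., 416.])]
0.01 [array([430., 458.]), array([345., 450.])]
0.019 [array([430., 488.]), array([345., 480.])]
6.4 [ 0.4173 -0.2275  0.0822] box -132.19216436045247 -35.705085942695014 yaw [-1.800e+02  2.000e-02 -1.605e+01] [-0.1  0.5  0.1] 0.0079935866692772
```

View pics/s6c.png

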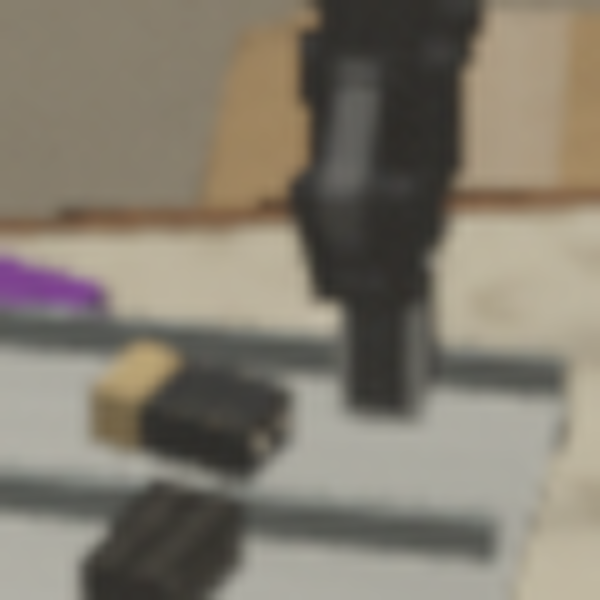

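View pics/wrist6.png

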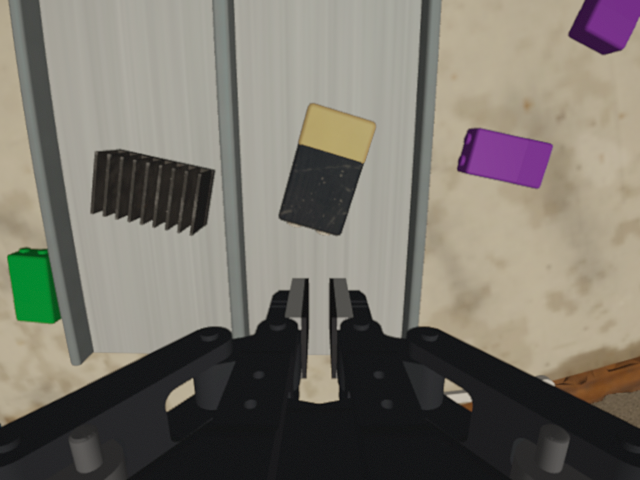

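Request:
servo_tool([
  [[0,0,0,0,0.117,0],[0,0,0,0,0.117,0],[0,0,0,0,0.117,0],[0,0,0,0,0,0]],
])

```text
time: 6.8
ee_pos: [0.4146, -0.2264, 0.0811]
tcp_rot: [-180.0, -20.2, -16.1]
wrist_force: [-0.3, -0.4, 0.1]
opening: 0.0077
```

Request:
servo_tool([
  [[-0.7,0,1.9,0,0,0],[-0.7,0,1.9,0,0,0],[-0.4,0,0.9,0,0,0],[0,0,0,0,0,0]],
])

```text
time: 7.2
ee_pos: [0.4176, -0.2276, 0.0769]
tcp_rot: [-180.0, -20.0, -16.0]
wrist_force: [-0.7, 0.2, 0.3]
opening: 0.0079
```

```bash
python3 - <<'E'
from h import *
p=bot.camera('side'); save(p,'side7'); a=cv2.imread('pics/side7.png')[160:220,290:350]; cv2.imwrite('pics/s7c.png',cv2.resize(a,None,fx=10,fy=10,interpolation=cv2.INTER_CUBIC))
w=np.load('box.npy'); c,s=np.cos(w[2]),np.sin(w[2]); T=bot.get_obs()['ee_pos']; print(T,bot.get_obs()['wrist_force'])
th=.351
for dz in (-.02,-.01,0,.01,.019):
    print(dz,[((proj(p,[T+np.array([h*c,h*s,v])])[0]-[290,160])*10).round(0) for dx in (-.011,.011) for h,v in [(dx*np.cos(th)+dz*np.sin(th), dx*np.sin(th)-dz*np.cos(th))]])
E
python3 st.py 7 wrist
```

```text
[ 0.4174525  -0.22756267  0.07694029] [-0.4580995  -0.0019592  -0.52811065]
-0.02 [array([454., 392.]), array([372., 358.])]
-0.01 [array([440., 423.]), array([359., 389.])]
0 [array([427., 453.]), array([346., 420.])]
0.01 [array([413., 483.]), array([333., 450.])]
0.019 [array([401., 510.]), array([321., 478.])]
7.3 [ 0.4174 -0.2275  0.077 ] box -132.0617898792702 -35.71241424557184 yaw [-179.98  -20.03  -16.05] [0.5 0.  0.4] 0.007744162037016329
```

View pics/s7c.png

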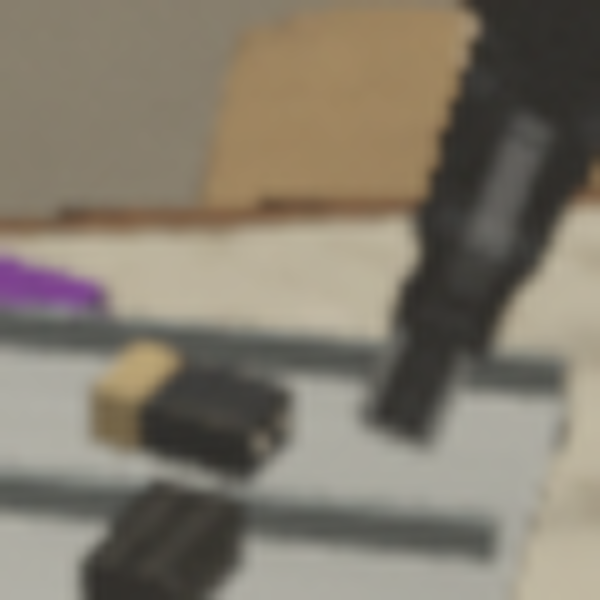

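View pics/wrist7.png

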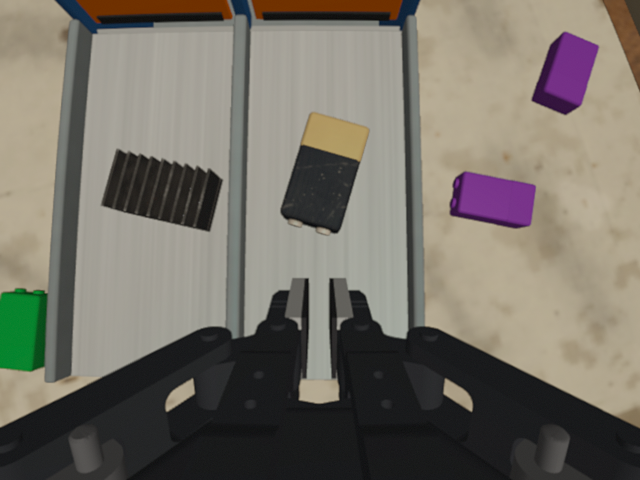

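Request:
servo_tool([
  [[-0.6,0,1.5,0,0,0],[-0.6,0,1.5,0,0,0],[0,0,0,0,0,0],[0,0,0,0,0,0]],
])

```text
time: 7.7
ee_pos: [0.4169, -0.2274, 0.074]
tcp_rot: [-180.0, -20.1, -16.1]
wrist_force: [-0.9, -0.7, 0.0]
opening: 0.0081
```

Request:
servo_tool([
  [[4.7,0,1.7,0,0,0],[4.7,0,1.7,0,0,0],[4.7,0,1.7,0,0,0],[4.7,0,1.7,0,0,0],[4.7,0,1.7,0,0,0]],
])

```text
time: 8.2
ee_pos: [0.4414, -0.2344, 0.0741]
tcp_rot: [-180.0, -20.1, -16.1]
wrist_force: [-0.5, -0.5, 0.4]
opening: 0.0076
```

Request:
servo_tool([
  [[4.7,0,1.7,0,0,0],[4.7,0,1.7,0,0,0],[4.7,0,1.7,0,0,0],[4.7,0,1.7,0,0,0],[0,0,0,0,0,0]],
])

```text
time: 8.7
ee_pos: [0.4607, -0.24, 0.0742]
tcp_rot: [-180.0, -20.1, -16.0]
wrist_force: [0.6, -0.1, -0.3]
opening: 0.0078
```

```bash
python3 st.py 8 wrist side
```

```text
8.8 [ 0.4602 -0.2398  0.0741] box -87.53705948147658 -35.58668096602943 yaw [-179.99  -20.09  -16.05] [0.6 0.8 0.5] 0.008257465272506726
```

View pics/wrist8.png

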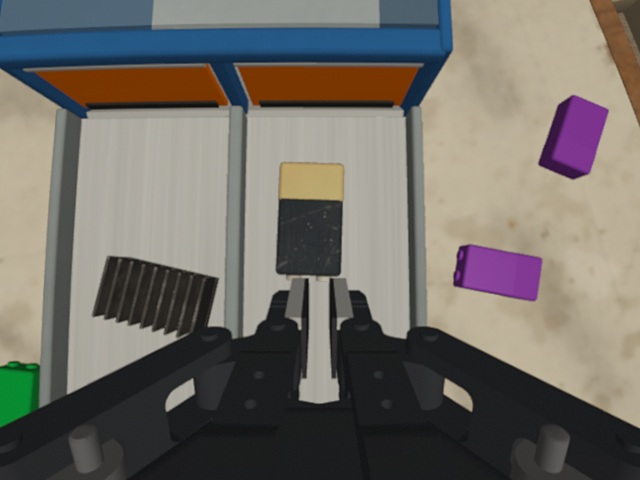

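View pics/side8.png

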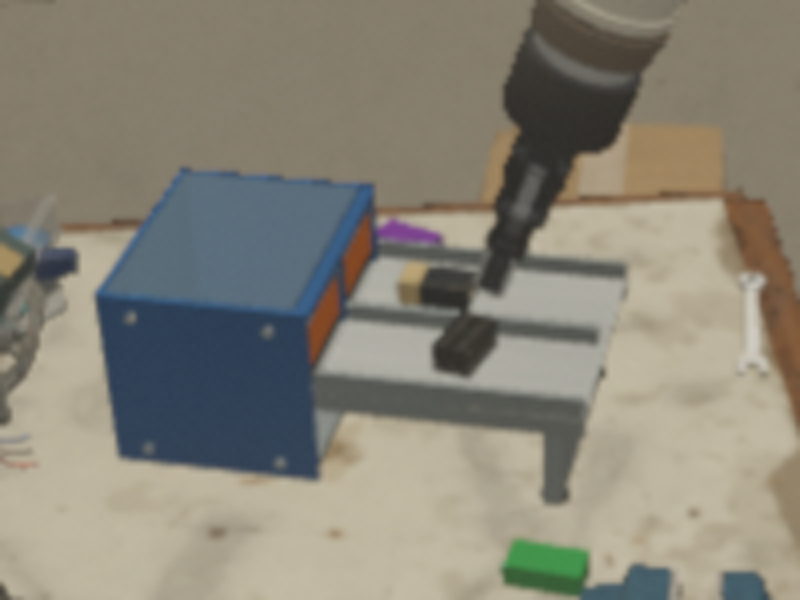

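Request:
servo_tool([
  [[4.7,0,1.7,0,0,0],[4.7,0,1.7,0,0,0],[4.7,0,1.7,0,0,0],[4.7,0,1.7,0,0,0],[4.7,0,1.7,0,0,0]],
])

```text
time: 9.3
ee_pos: [0.4847, -0.2469, 0.0743]
tcp_rot: [-180.0, -20.1, -16.1]
wrist_force: [-0.7, 0.7, 0.2]
opening: 0.0082
```

Request:
servo_tool([
  [[4.7,0,1.7,0,0,0],[4.7,0,1.7,0,0,0],[4.7,0,1.7,0,0,0],[4.7,0,1.7,0,0,0],[0,0,0,0,0,0]],
])

```text
time: 9.8
ee_pos: [0.504, -0.2525, 0.0744]
tcp_rot: [-180.0, -20.1, -16.0]
wrist_force: [0.1, 1.0, -0.8]
opening: 0.0079
```

```bash
python3 st.py 9 wrist
```

```text
9.85 [ 0.5036 -0.2524  0.0743] box -42.32073830566337 -35.53095149415794 yaw [-180.    -20.1   -16.05] [-0.2  0.3 -0.4] 0.0077798974001705885
```

View pics/wrist9.png

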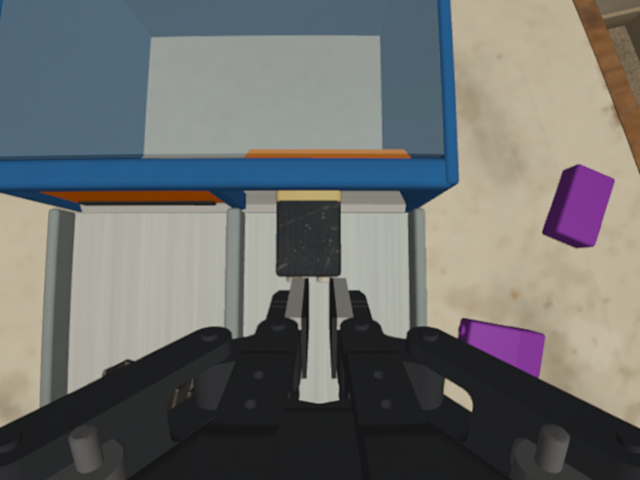

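The battery is going straight through the mouth at (308,235), and the right flap is lifting at (328,153). I'll keep pushing.

Request:
servo_tool([
  [[4.7,0,1.7,0,0,0],[4.7,0,1.7,0,0,0],[4.7,0,1.7,0,0,0],[3.8,0,1.4,0,0,0],[0,0,0,0,0,0]],
])

```text
time: 10.35
ee_pos: [0.5224, -0.2578, 0.0747]
tcp_rot: [180.0, -20.2, -16.0]
wrist_force: [0.1, 0.6, -0.4]
opening: 0.0083
```

```bash
python3 st.py 10 wrist
```

```text
10.4 [ 0.522  -0.2576  0.0743] box -23.21360983514871 -35.45791083874751 yaw [-180.    -20.11  -16.05] [-0.1  0.  -0.7] 0.007951165820034085
```

View pics/wrist10.png

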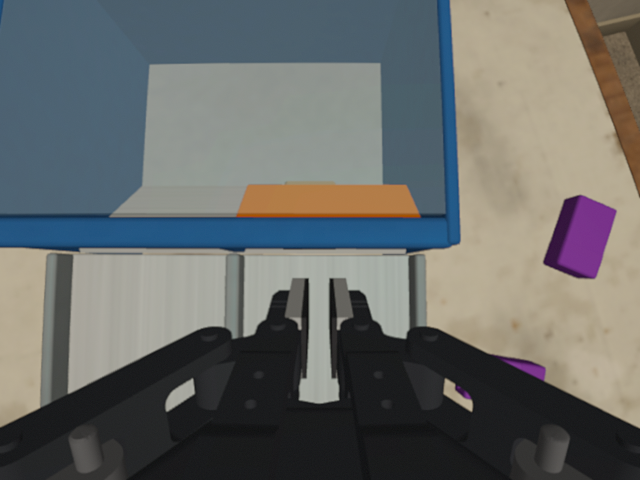

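Request:
servo_tool([
  [[0,0,0,0,0,0],[0,0,0,0,0,0],[0,0,0,0,0,0],[0,0,0,0,0,0],[0,0,0,0,0,0]],
])

```text
time: 10.9
ee_pos: [0.5216, -0.2576, 0.0744]
tcp_rot: [180.0, -20.1, -16.1]
wrist_force: [0.3, -0.2, -0.2]
opening: 0.0078
```

```bash
python3 st.py 11 wrist side
```

```text
11.0 [ 0.5217 -0.2576  0.0745] box -23.519936514656763 -35.52239778965524 yaw [-180.    -20.11  -16.05] [ 0.5 -0.7  0.6] 0.007985844289291071
```

View pics/wrist11.png

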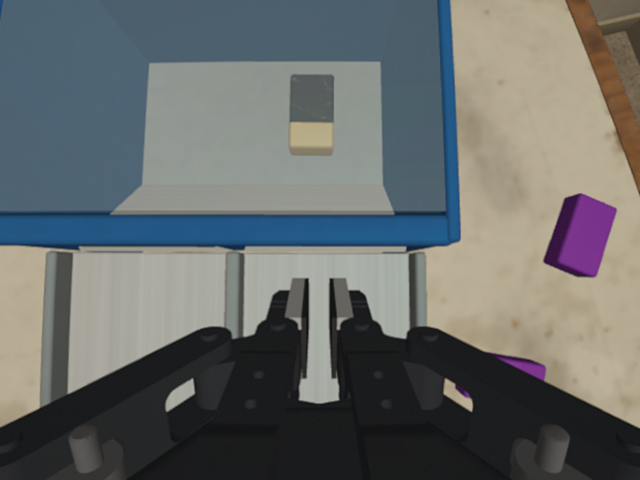

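View pics/side11.png

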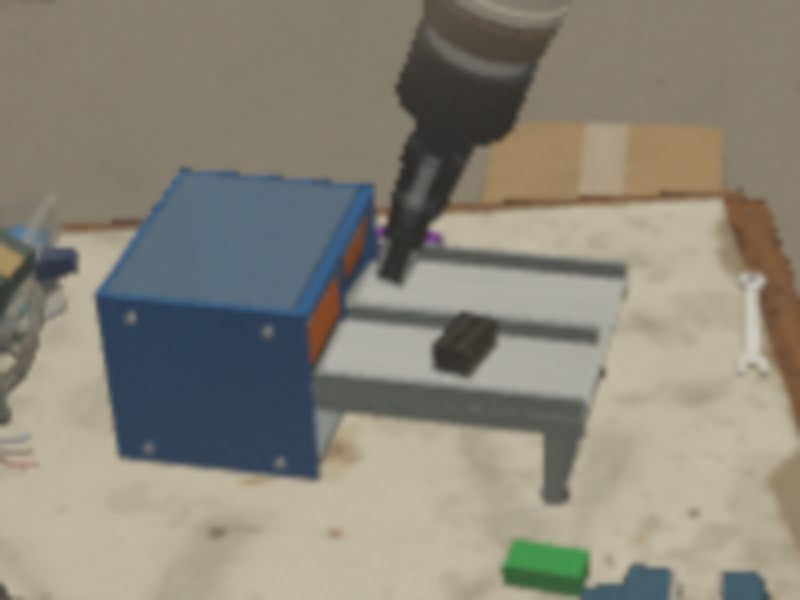

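The battery lies on the bin floor at wrist (312,115). The fingers are clear and the flap is down. Now I'll draw back and up.

Request:
servo_tool([
  [[-9.4,0,-3.4,0,0,0],[-18.8,0,-6.9,0,0,0],[-18.8,0,-6.9,0,0,0],[-18.8,0,-6.9,0,0,0],[-14,0,-15,0,0,0]],
])

```text
time: 11.5
ee_pos: [0.4347, -0.2322, 0.0823]
tcp_rot: [-180.0, -20.0, -16.1]
wrist_force: [0.3, -0.0, 0.5]
opening: 0.0081
```

Request:
servo_tool([
  [[-5,0,-25,0,0,0],[0,0,-30,0,0,0],[0,0,-30,0,0,0],[0,0,-15,0,0,0],[0,0,0,0,0,0]],
])

```text
time: 12.0
ee_pos: [0.3992, -0.2226, 0.1784]
tcp_rot: [179.9, -20.3, -16.0]
wrist_force: [-0.4, -0.3, 0.3]
opening: 0.0082
```

Request:
servo_tool([
  [[0,0,0,0,0,0],[0,0,0,0,0,0],[0,0,0,0,0,0],[0,0,0,0,0,0],[0,0,0,0,0,0]],
])

```text
time: 12.5
ee_pos: [0.3992, -0.2223, 0.1754]
tcp_rot: [-180.0, -20.1, -16.1]
wrist_force: [0.1, 0.2, -0.6]
opening: 0.0079
```

```bash
python3 st.py 12 wrist side scene
```

```text
12.65 [ 0.3992 -0.2223  0.1757] box -150.9475903958343 -35.75525661624593 yaw [-180.    -20.1   -16.05] [0.1 0.7 0.2] 0.007899721340036737
```

View pics/wrist12.png

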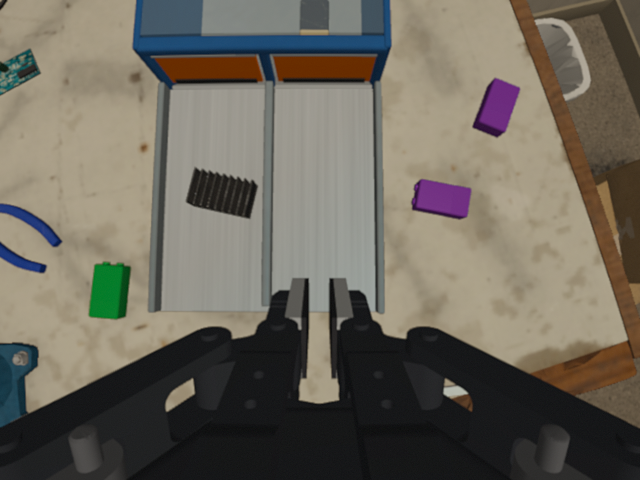

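View pics/side12.png

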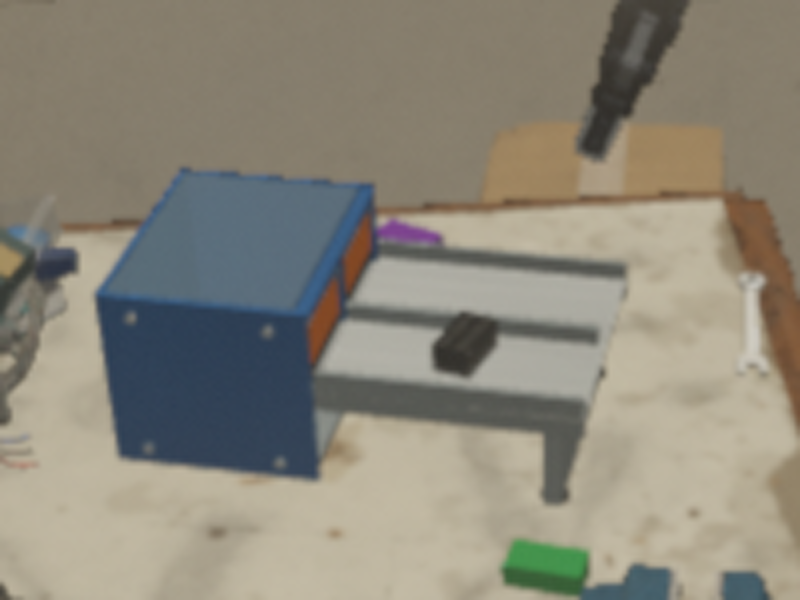

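View pics/scene12.png

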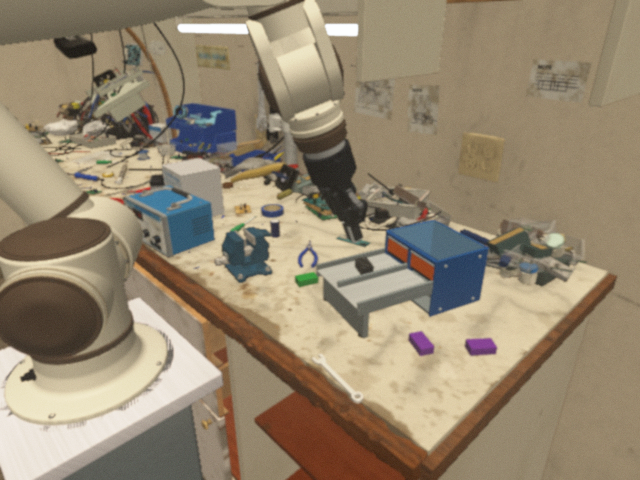

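The battery is in the hopper at wrist (314,15), and both flaps hang shut. The heat sink and the things on the worktop are where they were, and the arm is clear.

```bash
python3 -c "
from workcell import bot
print(bot.job_done())"
```

```text
the job is handed in; nothing more can be done
None
```

I pushed the black and tan battery along the right lane with the nearly shut fingers, tilted 20° to stay clear of the lintel. It went through the flap and dropped into the box. I then drew back and up and handed the job in at about 12.7 s.

- **Checks that passed:** In the last pictures the battery lies on the hopper floor and both flaps hang shut. The heat sink, spanner, pliers and look-alikes showed no movement, though I compared these only by eye. The forces read after each move stayed around 1 N, which is noise level.
- **Check that disagreed:** The fingertips appeared to be about at the TCP (tool origin) height, not 19 mm ahead of it as stated. My first pass therefore went over the battery without touching it. I saw this in the pictures, went lower, and the second pass worked.

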